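# Clear a stained-glass bench into its fitted holders

## Robot

A 7-joint arm with a two-finger parallel gripper is mounted at the origin on the work surface; the furniture and walls round the work are solid. World frame = base frame: x ahead of the robot, y to its left, z up, the work surface at z = 0. Lengths are in m, angles in degrees, forces in N, time in s.
With the tool pointing down it reaches from about 0.4 to 0.875 m from the base axis. Payload 4.4 kg.
Tool frame: the origin (TCP) lies between the finger pads; the fingertips stand 14 mm ahead of it and the grasp point (between the pads) lies 5 mm behind it; z points along the fingers, y is the direction in which the jaws open and shut (so a half turn about z gives the same grasp; the last joint's range is limited). The gripper opens to 85 mm and grips with 20 to 120 N. Pads are 22 mm wide; open, the fingers measure 114 mm over their backs; the gripper's body (76 mm by 85 mm) begins 54 mm behind the grasp point. The pads swing forward as they close: fully open they stand 13 mm farther back than shut.
Start: joints at [73.235, 36.005, 2.206, 86.941, -1.547, 57.084, -1.146], TCP at [0.146, -0.633, 0.245] pointing down, gripper open.
Joint ranges: [-175.42, 175.42], [-21.48, 121.26], [-71.46, 75.88], [10.55, 141.38], [-63.04, 243.04], [13.31, 113.54], [-168.57, 168.57]. Speed limits (degrees/s): [147.25, 147.25, 180, 180, 180, 180, 180].

## Interface

Orientations are given as [roll, pitch, yaw] about the fixed x, y, z axes, in that order (R = Rz(yaw) Ry(pitch) Rx(roll)).
In Python, from plant import sensors, grab_frame, camera_model, job gives the robot as it stands.
- The arm moves only by the shell command python3 -m creep 'ROWS'. ROWS is JSON, one flat list of numbers, 5 for each row, row after row: the shift along the world's x, y, z scaled (see below), then the turn about the world's z scaled (see below), then the opening, from 0 (shut) to 1 (fully open). A call has exactly 10 rows; each row shifts and turns the commanded pose from where the row before left it; what a row does not reach is not made up. The controller multiplies each number of a shift by 250 mm and each number of a turn by pi/4 rad. A row lasts 1/10 s, in which the tool goes at most 50 mm and 8.59 degrees, less where a joint would pass 70% of its speed; a pose out of reach is approached as far as the arm can. A call with a number of a shift or a turn outside -1 to 1 is refused whole. A call with a gripper value outside its range is refused whole. The fingers move at their own pace and stop on an object; the grip force is fixed at half the most. Time passes only in rows, so rows that do not move let the fingers close, or fill a call up. It gives the time, the measured TCP pose, the force and the opening at its end, in the units of the state.
- sensors.read_state(): the state, without advancing time (a new reading comes with each control period).
- grab_frame(name): name is "side" or "top"; returns the picture (480x640x3 uint8, red, green, blue); there is no depth.
- camera_model(name): a dict with "camera_matrix" (3x3 intrinsics, pixels), "dist_coeffs" ([k1, k2, p1, p2, k3] as OpenCV has them; the pictures are not rectified), "world_to_cam" (4x4, takes a point from world to camera coordinates). Camera axes: x right, y up, looking along -z (the intrinsics and any distortion apply to the point x, -y, -z); pixel columns grow to the right and rows downward; lengths in m; the calibration is good to about 2 mm. A picture is of the moment at which its call begins. camera_model takes no time and is no camera call.
- job.close_job(): hands the job in, once; it reports no verdict.
The state is a dict: "time": time; "qpos": joint angles; "qd": joint speeds; "effort": joint torques, N m; "tool_pos": TCP position; "tool_rot": TCP orientation; "wrist_force": force on the tool from outside, world axes, zero at the start; "wrist_torque": the same for the moment, N m; "opening": opening from 0.0 (shut) to 1.0 (fully open).
Only numpy, scipy, OpenCV 4.12 (cv2) and the standard library are available. Lean on these libraries where they do the work, as an engineer would, in place of code of your own. Each camera call takes 0.05 s, during which the arm holds its last target. There are 200 camera calls.

## Task

Clear the stained-glass bench for soldering by putting every stray item into the wooden holder made for it: the copper foil roll flat over the thick peg, the masking tape roll flat over the thin peg, the flux bottle upright in the bored block, and the glass cutter lying across both forks of its rest, roughly centred. Do not tip the bottle over, and leave everything fully seated and let go.

Things in the scene. Friction and masses are not known exactly. Their poses are not given: they have to be found in the camera images.
- foil_roll: Roll of bare copper foil: a thin flat ring lying on the table, outside diameter 67 mm, bore about 53 mm clear, only 6 mm high. Origin: centre of its underside, z up through the bore. Belongs on the stand with the thick peg.
- tape_roll: Roll of masking tape lying flat: outside diameter 65 mm, bore about 37 mm clear, 18 mm high. Origin: centre of its underside, z up through the bore. Its bore is too small for the thick peg; it belongs on the thin one.
- flux_bottle: Small white squeeze bottle of flux with a red nozzle, upright: body 38 mm in diameter and 68 mm high, over that the narrow nozzle (20 mm wide, tip at 94 mm). Origin: centre of its underside, z up. Grasp it by the body. Belongs in the bored block.
- cutter: Oil glass cutter lying flat: a round brass barrel 14 mm thick along its y axis, 126 mm long in all, cutting head at -y (y -60 to -46 mm), barrel from -49 to +63 mm. Origin: under the middle of its length, on the table side when it lies; the barrel's axis is 7 mm above it. Belongs across the cutter rest, either way round.
- foil_stand: Fixed, turned wooden roll stand with the THICK peg: foot 84 mm in diameter, 9 mm high; on it a round seat 56 mm in diameter whose top is 20 mm up; from the seat rises an aluminium peg 42 mm in diameter, its chamfered top 44 mm up. Origin: centre of the underside, z up. The roll lies flat on the seat, the peg through its bore (5 mm play all round).
- tape_stand: Fixed, turned wooden roll stand with the THIN peg: foot 84 mm in diameter, 9 mm high; on it a round seat 56 mm in diameter whose top is 20 mm up; from the seat rises an aluminium peg 26 mm in diameter, its chamfered top 50 mm up. Origin: centre of the underside, z up. The roll lies flat on the seat, the peg through its bore (5 mm play all round).
- bottle_block: Fixed square wooden no-tip block, 74 x 74 mm, 26 mm high: one round bore in the middle, 50 mm in diameter, open upward, its floor 8 mm above the table. Origin: centre of the underside, z up.
- cutter_rest: Fixed wooden cutter rest: base 50 x 92 mm, 8 mm high (long along its y axis), with two forks 8 mm thick at y = -30 and +30 mm, each an upright V, 38 mm wide at its top 38 mm up. A cutter lying in both Vs along y has its barrel's axis 30 mm and (unless it has rolled) its origin 23 mm above the table. Free room between the forks. Origin: centre of the underside, z up.

How it is judged:
By the outcome, as a careful person would: the job done as asked, in the order asked, and still so for the second after the job is handed in, with the robot touching nothing.
It also fails if it takes over 96 s, if anything falls off the work surface, if the arm or the gripper's body presses on something with over 40 N, if the wrist force passes 120 N, or if a joint passes its speed limit or range.

## Working session

There is one attempt and no reset: what is moved stays moved. The work goes in short steps, Python scripts to look and compute and a shell command to move; the robot and the scene stay as the last step left them, time stands still between calls to the robot, and variables do not carry over. Pictures are saved under pics/ and viewed, about 12 in all and at most 16, crops included, and the job is handed in when it is done.

```bash
ls; mkdir -p pics; python3 - <<'E'
from plant import sensors, grab_frame, camera_model
import cv2
for n in("side","top"):
    cv2.imwrite(f"pics/{n}0.png",grab_frame(n)[:,:,::-1]); print(camera_model(n))
print(sensors.read_state())
E
```

```text
pics
{'camera_matrix': array([[456.84234102,   0.        , 313.62159615],
       [  0.        , 456.84234102, 243.42782939],
       [  0.        ,   0.        ,   1.        ]]), 'dist_coeffs': array([-0.06959359,  0.        ,  0.        ,  0.        ,  0.        ]), 'world_to_cam': array([[-0.82066296, -0.57136883,  0.00706929,  0.38354162],
       [ 0.32133836, -0.45124096,  0.83254024, -0.22074969],
       [-0.47249759,  0.68550657,  0.55391947, -0.60744675],
       [ 0.        ,  0.        ,  0.        ,  1.        ]])}
{'camera_matrix': array([[564.26702231,   0.        , 318.05139586],
       [  0.        , 564.26702231, 234.06452535],
       [  0.        ,   0.        ,   1.        ]]), 'dist_coeffs': array([-0.01778384,  0.        ,  0.        ,  0.        ,  0.        ]), 'world_to_cam': array([[ 0.01216371, -0.9994856 , -0.02967464, -0.03517351],
       [ 0.99495779,  0.00914327,  0.09987693, -0.47567095],
       [-0.09955423, -0.03073989,  0.9945572 , -1.01072387],
       [ 0.        ,  0.        ,  0.        ,  1.        ]])}
{'time': 0.1, 'qpos': array([73.23623337, 36.05377835,  2.2016766 , 86.98984413, -1.54888481,
       57.0839035 , -1.14581923]), 'qd': array([ 0.03223009, -0.14241236,  0.04634669, -0.11599566,  0.08650403,
        0.0250575 ,  0.10825492]), 'effort': array([ 3.09610870e-03, -5.64534009e+01,  1.23088550e+00, -1.93972385e+01,
        1.13558932e-02,  5.42654539e-03, -1.24745210e-05]), 'tool_pos': array([ 0.14607832, -0.6328257 ,  0.24448123]), 'tool_rot': array([-1.79902080e+02, -1.21802681e-03,  1.29936239e+01]), 'wrist_force': array([-0.46322436,  0.38519222, -0.20314373]), 'wrist_torque': array([-1.01162939e-05,  8.34695341e-03, -1.80493529e-02]), 'opening': 0.9985464411272071}
```

View pics/top0.png

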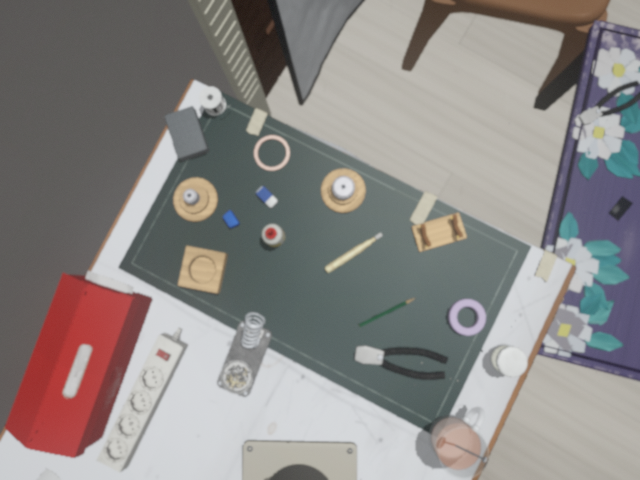

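View pics/side0.png

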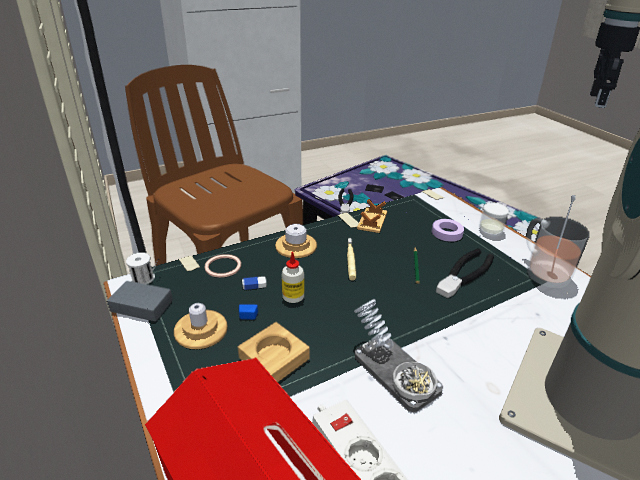

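```bash
cat > h.py <<'E'
import numpy as np, cv2
from plant import sensors, grab_frame, camera_model
def ray(n,uv):
    m=camera_model(n);W=m["world_to_cam"];R=W[:3,:3];c=-R.T@W[:3,3]
    p=cv2.undistortPoints(np.float64(uv).reshape(-1,1,2),m["camera_matrix"],m["dist_coeffs"])[:,0]
    return c,np.c_[p[:,0],-p[:,1],-np.ones(len(p))]@R
def plane(n,uv,z):
    c,d=ray(n,uv);return c+d*((z-c[2])/d[:,2])[:,None]
def blobs(img,lo,hi,amin=40):
    m=cv2.inRange(cv2.cvtColor(img,cv2.COLOR_RGB2HSV),lo,hi)
    cs,_=cv2.findContours(m,cv2.RETR_EXTERNAL,cv2.CHAIN_APPROX_NONE)
    return [c for c in cs if cv2.contourArea(c)>amin]
def circ(n,c,z):
    P=plane(n,c[:,0],z)[:,:2]
    (x,y),r=cv2.minEnclosingCircle(np.float32(P)*1000);return np.round([x,y,2*r],1)
def rect(n,c,z):
    P=plane(n,c[:,0],z)[:,:2]
    return cv2.minAreaRect(np.float32(P)*1000)
E
python3 - <<'E'
from h import *
im=cv2.imread("pics/top0.png")[:,:,::-1].copy()
hsv=cv2.cvtColor(im,cv2.COLOR_RGB2HSV)
print("cams",ray("top",[[0,0]])[0],ray("side",[[0,0]])[0])
for u,v in[(257,153),(272,138),(453,317),(467,302),(272,234),(340,260),(325,195),(343,180),(180,199),(190,280),(440,240),(300,170),(300,280)]: print((u,v),hsv[v,u])
# everything not mat: bright
for c in blobs(im,(0,0,90),(179,255,255),60):
    M=cv2.moments(c);u,v=M['m10']/M['m00'],M['m01']/M['m00']
    if 120<u<530 and 100<v<400: print(round(u),round(v),cv2.contourArea(c),circ("top",c,.008),[np.round(a,1) for a in rect("top",c,.008)])
cv2.imwrite("pics/topz.png",cv2.resize(im[90:350,140:500,::-1],None,fx=2.2,fy=2.2,interpolation=cv2.INTER_CUBIC))
E
```

```text
cams [ 0.37307852 -0.06187577  1.05168749] [0.09867662 0.53594116 0.51754821]
(257, 153) [ 10  36 182]
(272, 138) [ 10  38 187]
(453, 317) [136  28 209]
(467, 302) [133  28 209]
(272, 234) [  1 157 148]
(340, 260) [ 24  45 219]
(325, 195) [ 18  74 203]
(343, 180) [113   4 228]
(180, 199) [ 18  76 189]
(190, 280) [ 18  76 197]
(440, 240) [ 18  73 210]
(300, 170) [ 84  25 104]
(300, 280) [88 33 99]
316 245 295968.0 [ 518.4  -15.2 1506.4] [array([479.3, -14.2]), array([1252.1,  918.1]), np.float64(89.8)]
```

View pics/topz.png

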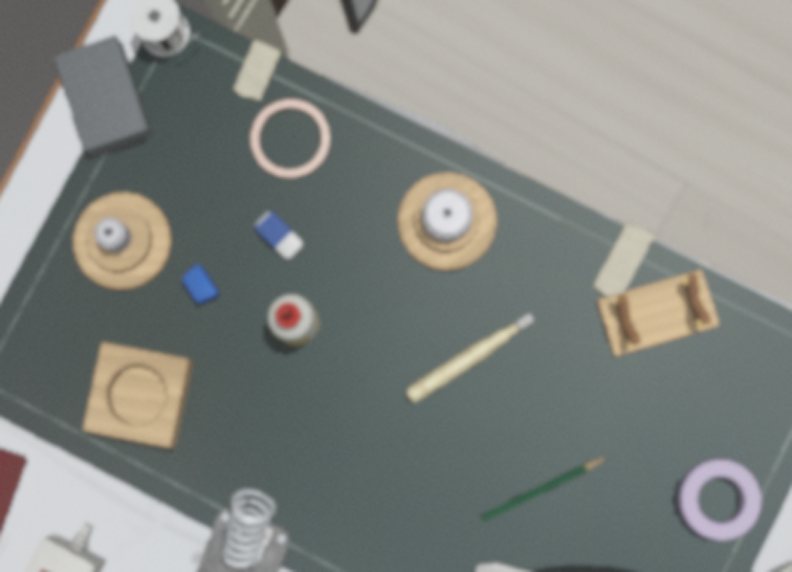

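The enlarged top view shows these, in original pixels: foil ring (272,153), tape ring (467,317), bottle (272,235), cutter (354,252), thick peg (343,189), thin peg (193,199), block (203,269) and rest (440,232).

```bash
python3 - <<'E'
from h import *
im=cv2.imread("pics/top0.png")[:,:,::-1].copy()
g=cv2.inRange(im.max(2),150,255)
cs,_=cv2.findContours(g,cv2.RETR_EXTERNAL,cv2.CHAIN_APPROX_NONE)
want={"foil":(272,153,.006),"tape":(467,317,.018),"bottle":(272,235,.068),"cutter":(354,252,.007),"fstand":(343,190,.009),"tstand":(195,199,.009),"block":(203,269,.026),"rest":(440,232,.008)}
for k,(u,v,z) in want.items():
    for c in cs:
        x,y,w,h=cv2.boundingRect(c)
        if x-1<=u<=x+w+1 and y-1<=v<=y+h+1 and 15<w<80:
            print(k,(x,y,w,h),circ("top",c,z),[np.round(a,1) for a in rect("top",c,z)])
# peg tops, nozzle
wh=blobs(im,(0,0,150),(179,30,255),15)+blobs(im,(90,0,120),(130,255,255),15)
for k,(u,v,z) in {"fpeg":(343,187,.044),"tpeg":(192,197,.050)}.items():
    for c in wh:
        x,y,w,h=cv2.boundingRect(c)
        if x<=u<=x+w and y<=v<=y+h and w<50: print(k,(x,y,w,h),circ("top",c,z))
for c in blobs(im,(0,120,60),(8,255,255),15)+blobs(im,(170,120,60),(179,255,255),15):
    x,y,w,h=cv2.boundingRect(c)
    if w<40 and x>200 and y<300: print("noz",(x,y,w,h),circ("top",c,.08))
E
```

```text
foil (254, 135, 36, 36) [632.8  60.6  69.8] [array([632.5,  60.7]), array([67.9, 66.6]), np.float64(1.0)]
tape (449, 299, 38, 37) [ 329.3 -301.5   66.7] [array([ 329.2, -301. ]), array([65.1, 65.4]), np.float64(44.9)]
bottle (262, 224, 21, 20) [471.9  49.5  35.7] [array([471.8,  49.5]), array([33.9, 33.5]), np.float64(45.9)]
cutter (325, 233, 57, 39) [446.8 -94.8 123.5] [array([445.4, -95.8]), array([ 13.9, 123.5]), np.float64(33.6)]
fstand (321, 168, 45, 45) [561.3 -75.2  84.2] [array([561.4, -74.8]), array([81.3, 82.7]), np.float64(45.7)]
tstand (173, 178, 45, 43) [542.3 203.2  84. ] [array([541.9, 203.2]), array([80.1, 83.8]), np.float64(0.5)]
block (178, 246, 47, 47) [409.4 182.1 101.6] [array([409.7, 182.5]), array([75.9, 74.7]), np.float64(79.6)]
fpeg (332, 176, 23, 22) [560.2 -75.3  41.5]
fpeg (333, 178, 20, 20) [559.1 -74.3  36.7]
tpeg (183, 189, 15, 14) [541.2 202.1  26.3]
tpeg (185, 191, 13, 12) [540.8 200.4  24.1]
noz (266, 229, 10, 9) [471.4  50.8  16.5]
```

```bash
python3 - <<'E'
from h import *
im=cv2.imread("pics/top0.png")[:,:,::-1].copy()
for c in blobs(im,(12,60,120),(24,255,255),60):
    x,y,w,h=cv2.boundingRect(c)
    if 400<x<470 and 200<y<260: print((x,y,w,h),[np.round(a,1) for a in rect("top",c,.008)])
E
python3 -m creep '[0.11,0.157,0,0,1, 0.11,0.157,0,0,1, 0.11,0.157,0,0,1, 0.11,0.157,0,0,1, 0.11,0.157,0,0,1, 0.11,0.157,0,0,1, 0.11,0.157,0,0,1, 0.11,0.157,0,0,1, 0.11,0.157,0,0,1, 0.11,0.157,0,0,1]'
python3 -m creep '[0.11,0.157,0,0,1, 0.11,0.157,0,0,1, 0.11,0.157,0,0,1, 0.11,0.157,0,0,1, 0.11,0.157,0,0,1, 0.11,0.157,0,0,1, 0.11,0.157,0,0,1, 0.076,0.106,-0.05,0,1, 0,0,-0.15,0,1, 0,0,-0.15,0,1]'
```

```text
(412, 213, 54, 39) [array([ 483.7, -252.5]), array([49.6, 92.3]), np.float64(16.7)]
time: 1.1
tool_pos: [0.4218, -0.2391, 0.2452]
tool_rot: [-180.0, 0.0, 13.0]
wrist_force: [0.4, -1.4, 0.4]
opening: 1.0
time: 2.1
tool_pos: [0.6334, 0.0623, 0.1569]
tool_rot: [-180.0, -0.1, 13.1]
wrist_force: [0.3, 0.1, 0.1]
opening: 0.998
```

```bash
python3 -m creep '[0,-0.004,-0.15,0,1, 0,0,-0.15,0,1, 0,0,-0.15,0,1, 0,0,-0.05,0,1, 0,0,-0.02,0,1, 0,0,-0.012,0,1, 0,0,-0.004,0,1, 0,0,0,0,1, 0,0,0,0,1, 0,0,0,0,1]'
python3 - <<'E'
from h import *
t=grab_frame("top");s=grab_frame("side")
a=cv2.resize(t[90:250,200:360],(480,480),interpolation=cv2.INTER_CUBIC);b=cv2.resize(s[200:300,170:270],(480,480),interpolation=cv2.INTER_CUBIC)
cv2.imwrite("pics/g1.png",cv2.resize(np.hstack([b,a]),(800,400))[:,:,::-1])
E
```

```text
time: 3.1
tool_pos: [0.6332, 0.0595, 0.0247]
tool_rot: [180.0, -0.1, 13.0]
wrist_force: [0.1, 0.7, 1.0]
opening: 1.003
```

View pics/g1.png

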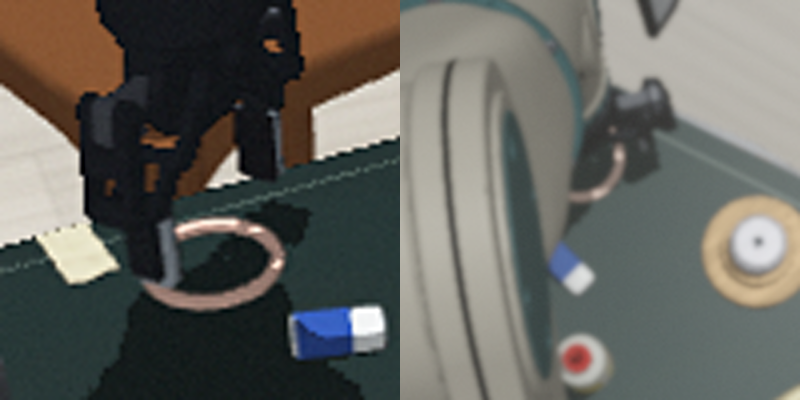

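The near fingertip is at (155,275) and the far one at (260,170) in the crop. Both sit about 20 mm above the mat and straddle the ring, so I'll go lower.

```bash
python3 -m creep '[0,0.004,-0.02,0,1, 0,0,-0.012,0,1, 0,0,-0.012,0,1, 0,0,-0.008,0,1, 0,0,-0.006,0,1, 0,0,0,0,1, 0,0,0,0,1, 0,0,0,0,1, 0,0,0,0,1, 0,0,0,0,1]'
python3 - <<'E'
from h import *
s=grab_frame("side")
cv2.imwrite("pics/g2.png",cv2.resize(s[200:300,170:270],(480,480),interpolation=cv2.INTER_CUBIC)[:,:,::-1])
E
```

```text
time: 4.2
tool_pos: [0.6327, 0.0604, 0.0094]
tool_rot: [180.0, -0.0, 13.0]
wrist_force: [-0.3, -0.1, 0.5]
opening: 0.998
```

View pics/g2.png

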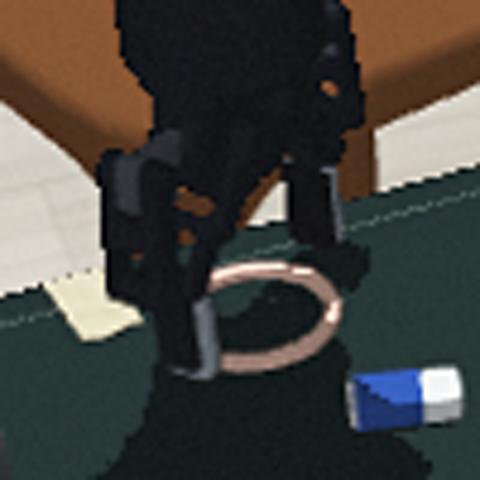

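```bash
python3 - <<'E'
from h import *
c,d=ray("side",[[210.6,278],[(170+335/4.8),200+243/4.8]])
for z in(0,.005,.01,.015,.02): print(z,(c+d*((z-c[2])/d[:,2])[:,None]).round(3).tolist())
E
python3 -m creep '[0,0,-0.008,0,1, 0,0,-0.006,0,1, 0,0,0,0,1, 0,0,0,0,1, 0,0,0,0,0.9, 0,0,0,0,0.9, 0,0,0,0,0.9, 0,0,0,0,0.9, 0,0,0,0,0.9, 0,0,0,0,0.9]'
```

```text
0 [[0.629, 0.099, 0.0], [0.645, 0.002, 0.0]]
0.005 [[0.624, 0.104, 0.005], [0.64, 0.007, 0.005]]
0.01 [[0.619, 0.108, 0.01], [0.635, 0.013, 0.01]]
0.015 [[0.613, 0.112, 0.015], [0.63, 0.018, 0.015]]
0.02 [[0.608, 0.116, 0.02], [0.624, 0.023, 0.02]]
time: 5.25
tool_pos: [0.6327, 0.0604, 0.0058]
tool_rot: [180.0, -0.0, 13.0]
wrist_force: [0.4, 0.9, 0.5]
opening: 0.902
```

```bash
python3 -m creep '[0,0,0,0,0.8, 0,0,0,0,0.5, 0,0,0,0,0, 0,0,0,0,0, 0,0,0,0,0, 0,0,0,0,0, 0,0,0,0,0, 0,0,0,0,0, 0,0,0,0,0, 0,0,0,0,0]'
```

```text
time: 6.25
tool_pos: [0.6338, 0.0606, 0.0082]
tool_rot: [180.0, -0.1, 13.0]
wrist_force: [-2.3, -0.3, 15.1]
opening: 0.751
```

```bash
python3 -m creep '[0,0,0.03,0,0, 0,0,0.07,0,0, 0,0,0.15,0,0, 0,0,0.15,0,0, -0.09,-0.16,0,0,0, -0.09,-0.16,0,0,0, -0.09,-0.16,0,0,0, -0.02,-0.064,0,0,0, 0,0,0,0,0, 0,0,0,0,0]'
python3 - <<'E'
from h import *
t=grab_frame("top");s=grab_frame("side")
a=cv2.resize(t[120:280,260:420],(480,480),interpolation=cv2.INTER_CUBIC);b=cv2.resize(s[140:270,230:360],(480,480),interpolation=cv2.INTER_CUBIC)
cv2.imwrite("pics/g3.png",cv2.resize(np.hstack([b,a]),(800,400))[:,:,::-1])
cv2.imwrite("pics/side3.png",s[:,:,::-1])
E
```

```text
time: 7.25
tool_pos: [0.5609, -0.0751, 0.1065]
tool_rot: [-180.0, -0.1, 13.0]
wrist_force: [-0.4, 0.7, -0.9]
opening: 0.747
```

View pics/g3.png

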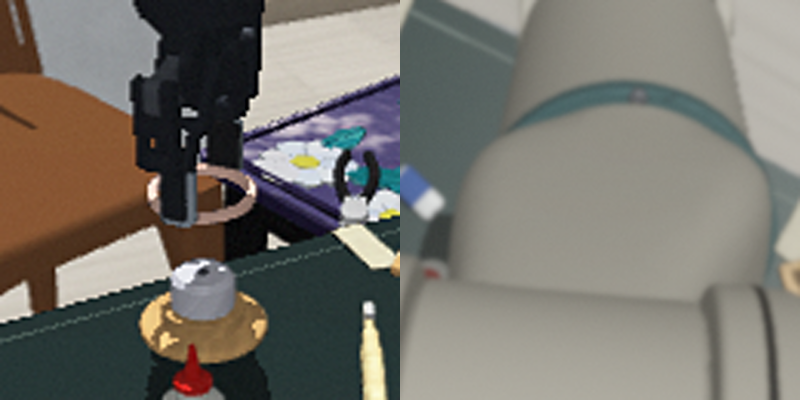

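```bash
python3 - <<'E'
from h import *
s=cv2.imread("pics/side3.png")[:,:,::-1].copy()
m=cv2.inRange(cv2.cvtColor(s,cv2.COLOR_RGB2HSV),(0,35,130),(14,120,255))
m2=np.zeros_like(m);m2[190:218,275:318]=m[190:218,275:318]
p=cv2.findNonZero(m2)[:,0];print(len(p),p.min(0),p.max(0))
h=cv2.convexHull(p)
e=cv2.fitEllipse(h);print(e)
for z in(.098,.101,.104): print(z,plane("side",[e[0]],z).round(4),circ("side",h,z))
# peg top check by the side view
print(plane("side",[[230+203.5*.325,140+273*.325]],.044))
E
```

```text
167 [277 193] [312 214]
((291.7245178222656, 204.03909301757812), (20.37451171875, 42.29888153076172), 80.0009994506836)
0.098 [[ 0.5679 -0.0702  0.098 ]] [569.9 -70.1  91.8]
0.101 [[ 0.5646 -0.0659  0.101 ]] [566.5 -65.8  91.1]
0.104 [[ 0.5612 -0.0616  0.104 ]] [563.1 -61.4  90.5]
[[ 0.5604295  -0.07298391  0.044     ]]
```

```bash
python3 -m creep '[0.004,0,-0.1,0,0, 0,0,-0.06,0,0, 0,0,-0.04,0,0, 0,0,-0.04,0,0, 0,0,-0.03,0,0, 0,0,-0.02,0,0, 0,0,-0.016,0,0, 0,0,0,0,0, 0,0,0,0,0, 0,0,0,0,0]'
python3 - <<'E'
from h import *
s=grab_frame("side")
cv2.imwrite("pics/g4.png",cv2.resize(s[180:270,250:340],(480,480),interpolation=cv2.INTER_CUBIC)[:,:,::-1])
E
```

```text
time: 8.35
tool_pos: [0.5615, -0.0757, 0.0297]
tool_rot: [180.0, -0.0, 13.0]
wrist_force: [0.1, 0.7, -0.7]
opening: 0.748
```

View pics/g4.png

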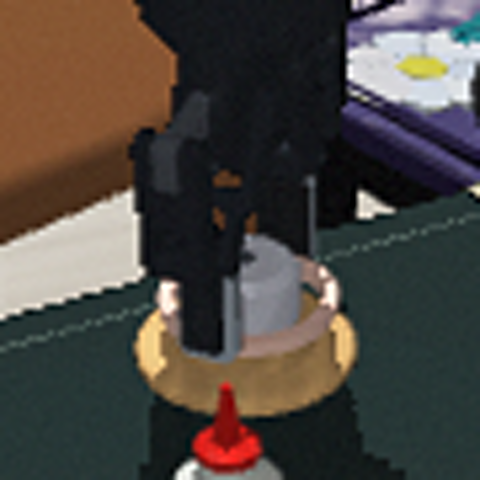

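The ring is around the peg just above the seat, with no contact force. Next I'll release and retreat, then look while moving to the tape.

```bash
python3 -m creep '[0,0,-0.006,0,0, 0,0,0,0,0.8, 0,0,0,0,1, 0,0,0,0,1, 0,0,0,0,1, 0,0,0.06,0,1, 0,0,0.15,0,1, 0,0,0.18,0,1, 0,0,0.18,0,1, -0.06,-0.17,0,0,1]'
python3 -m creep '[-0.14,-0.13,0,0,1, -0.14,-0.13,0,0,1, -0.14,-0.13,0,0,1, -0.14,-0.13,0,0,1, -0.14,-0.13,0,0,1, -0.14,-0.084,0,0,1, -0.028,0,-0.1,0,1, 0,0,-0.15,0,1, 0,0,0,0,1, 0,0,0,0,1]'
python3 - <<'E'
from h import *
s=grab_frame("side");t=grab_frame("top")
a=cv2.resize(t[140:240,290:390],(400,400),interpolation=cv2.INTER_CUBIC);b=cv2.resize(s[190:280,250:340],(400,400),interpolation=cv2.INTER_CUBIC)
cv2.imwrite("pics/g5.png",np.hstack([b,a])[:,:,::-1])
cv2.imwrite("pics/top5.png",t[:,:,::-1]);cv2.imwrite("pics/side5.png",s[:,:,::-1])
E
```

```text
time: 9.4
tool_pos: [0.5532, -0.1117, 0.1776]
tool_rot: [179.9, -0.9, 13.6]
wrist_force: [1.5, -0.5, 0.6]
opening: 1.001
time: 10.4
tool_pos: [0.3293, -0.3014, 0.1085]
tool_rot: [-180.0, 0.0, 13.0]
wrist_force: [0.1, 0.2, -0.2]
opening: 1.004
```

View pics/g5.png

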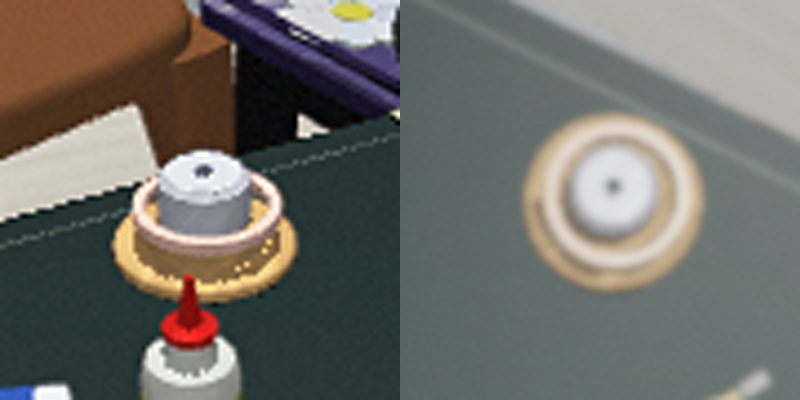

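```bash
python3 -m creep '[0,0,-0.14,0,1, 0,0,-0.12,0,1, 0,0,-0.08,0,1, 0,0,-0.03,0,1, 0,0,-0.016,0,1, 0,0,0,0,0.8, 0,0,0,0,0.4, 0,0,0,0,0, 0,0,0,0,0, 0,0,0,0,0]'
python3 -m creep '[0,0,0,0,0, 0,0,0.04,0,0, 0,0,0.12,0,0, 0,0,0.18,0,0, 0,0,0.18,0,0, 0,0,0.16,0,0, 0,0,0,0,0, 0,0,0,0,0, 0,0,0,0,0, 0,0,0,0,0]'
python3 - <<'E'
from h import *
s=grab_frame("side")
cv2.imwrite("pics/g6.png",cv2.resize(s[100:260,390:550],(480,480),interpolation=cv2.INTER_CUBIC)[:,:,::-1])
E
```

```text
time: 11.5
tool_pos: [0.3295, -0.309, 0.032]
tool_rot: [179.3, 0.3, 12.9]
wrist_force: [1.4, -10.0, 20.4]
opening: 0.138
time: 12.5
tool_pos: [0.3255, -0.3023, 0.1979]
tool_rot: [-179.9, 0.7, 13.0]
wrist_force: [-0.5, -0.4, -0.5]
opening: 0.001
```

View pics/g6.png

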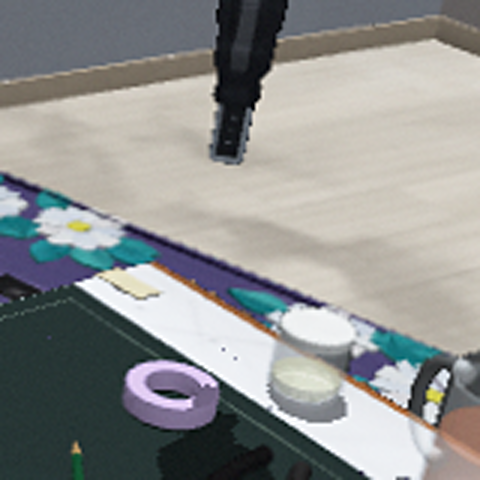

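The tape (side px about 450,230) stayed on the table and the shut jaws came up empty: they rode up onto its top. I'll re-measure the tape.

```bash
python3 - <<'E'
from h import *
print(sensors.read_state()["tool_pos"])
t=grab_frame("top");s=grab_frame("side")
for n,im,roi in(("top",t,(430,280,510,350)),("side",s,(420,205,480,255)),("top",cv2.imread("pics/top5.png")[:,:,::-1].copy(),(430,280,510,350)),("side",cv2.imread("pics/side5.png")[:,:,::-1].copy(),(420,205,480,255))):
    for c in blobs(im,(120,18,110),(155,120,255),30):
        x,y,w,h=cv2.boundingRect(c)
        if roi[0]<x<roi[2] and roi[1]<y<roi[3]: print(n,(x,y,w,h),circ(n,c,.018),circ(n,c,.009),circ(n,c,0))
cv2.imwrite("pics/g7.png",np.hstack([cv2.resize(t[260:380,400:520],(400,400)),cv2.resize(cv2.imread("pics/side5.png")[150:270,390:510],(400,400))[:,:,::-1]])[:,:,::-1])
E
```

```text
[ 0.32563141 -0.30227715  0.19787017]
top (445, 299, 38, 37) [ 328.9 -293.5   68. ] [ 328.5 -295.5   68.6] [ 328.1 -297.5   69.2]
side (431, 220, 32, 23) [ 327.1 -282.1   90.2] [ 331.2 -296.8   91.8] [ 335.3 -311.6   93.4]
top (449, 298, 34, 23) [ 337.6 -298.    63.6] [ 337.3 -300.1   64.1] [ 337.  -302.1   64.7]
side (433, 219, 31, 22) [ 328.1 -288.8   90. ] [ 332.2 -303.6   91.6] [ 336.3 -318.5   93.2]
```

View pics/g7.png

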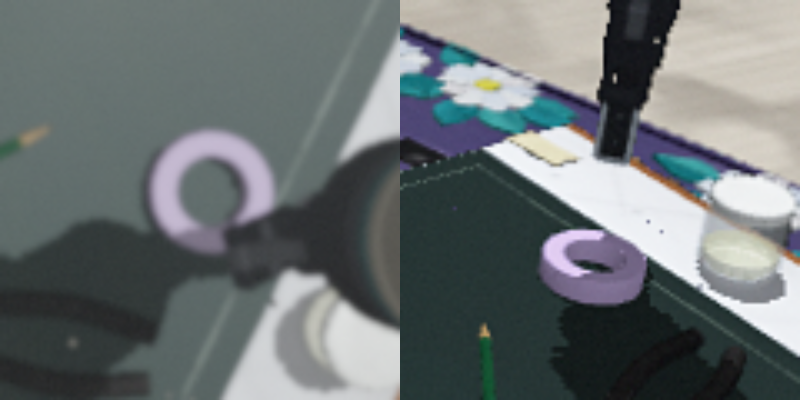

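```bash
python3 -m creep '[0.014,0.032,0,0,1, 0,0,-0.1,0,1, 0,0,-0.16,0,1, 0,0,-0.16,0,1, 0,0,-0.14,0,1, 0,0,-0.1,0,1, 0,0,-0.05,0,1, 0,0,-0.03,0,1, 0,0,-0.01,0,1, 0,0,0,0,1]'
python3 -m creep '[0,0,-0.006,0,1, 0,0,0,0,1, 0,0,0,0,0.85, 0,0,0,0,0.8, 0,0,0,0,0.6, 0,0,0,0,0.4, 0,0,0,0,0, 0,0,0,0,0, 0,0,0,0,0, 0,0,0,0,0]'
```

```text
time: 13.65
tool_pos: [0.3299, -0.2943, 0.0111]
tool_rot: [-180.0, 0.6, 13.0]
wrist_force: [0.1, 0.2, 0.5]
opening: 1.001
time: 14.65
tool_pos: [0.3298, -0.295, 0.0108]
tool_rot: [179.9, 0.6, 13.0]
wrist_force: [-2.3, 1.5, 10.8]
opening: 0.734
```

```bash
python3 -m creep '[0,0,0.03,0,0, 0,0,0.1,0,0, 0,0,0.17,0,0, 0,0,0.18,0,0, 0,0,0.18,0,0, 0.06,0.15,0,0,0, 0.07,0.166,0,0,0, 0.07,0.166,0,0,0, 0.07,0.166,0,0,0, 0.07,0.166,0,0,0]'
python3 -m creep '[0.07,0.166,0,0,0, 0.07,0.166,0,0,0, 0.07,0.166,0,0,0, 0.07,0.166,0,0,0, 0.07,0.166,0,0,0, 0.07,0.166,0,0,0, 0.07,0.166,0,0,0, 0.08,0.014,0,0,0, 0,0,0,0,0, 0,0,0,0,0]'
python3 - <<'E'
from h import *
s=grab_frame("side")
cv2.imwrite("pics/g8.png",cv2.resize(s[180:360,110:290],(480,480),interpolation=cv2.INTER_CUBIC)[:,:,::-1])
E
```

```text
time: 15.65
tool_pos: [0.4149, -0.09, 0.1751]
tool_rot: [179.9, 0.6, 13.0]
wrist_force: [1.7, -0.4, -0.2]
opening: 0.736
time: 16.65
tool_pos: [0.5564, 0.2016, 0.1742]
tool_rot: [179.9, 0.7, 13.0]
wrist_force: [-0.2, -0.5, -0.8]
opening: 0.728
```

View pics/g8.png

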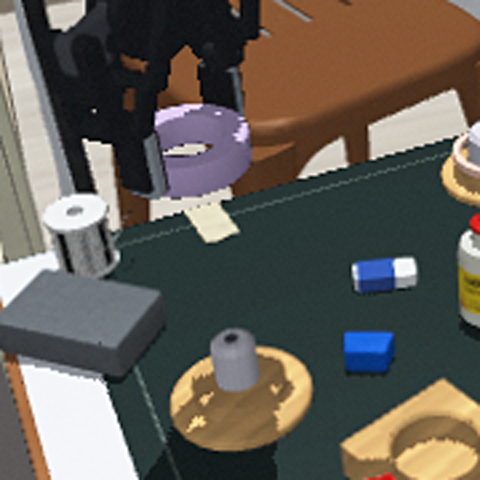

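```bash
python3 -m creep '[-0.06,0.004,0,0,0, 0,0,-0.12,0,0, 0,0,-0.12,0,0, 0,0,-0.1,0,0, 0,0,-0.08,0,0, 0,0,-0.05,0,0, 0,0,-0.03,0,0, 0,0,-0.016,0,0, 0,0,0,0,0, 0,0,0,0,0]'
python3 - <<'E'
from h import *
s=grab_frame("side")
cv2.imwrite("pics/g9.png",cv2.resize(s[250:370,140:260],(480,480),interpolation=cv2.INTER_CUBIC)[:,:,::-1])
E
```

```text
time: 17.7
tool_pos: [0.5426, 0.2039, 0.0466]
tool_rot: [180.0, 0.5, 13.0]
wrist_force: [-0.5, 1.3, -0.0]
opening: 0.732
```

View pics/g9.png

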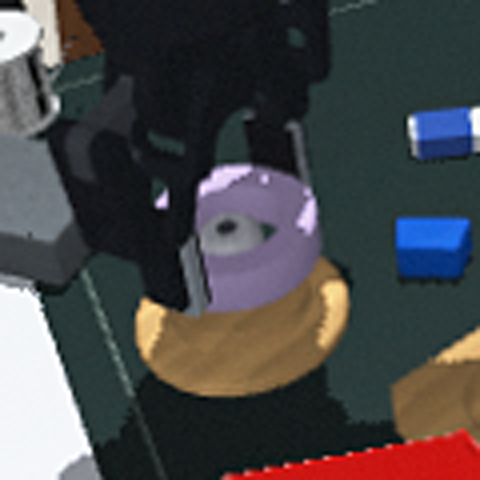

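```bash
python3 -m creep '[0,0,-0.03,0,0, 0,0,-0.026,0,0, 0,0,0,0,0, 0,0,0,0,0.8, 0,0,0,0,1, 0,0,0,0,1, 0,0,0.04,0,1, 0,0,0.12,0,1, 0,0,0.18,0,1, 0,0,0.18,0,1]'
python3 -m creep '[-0.071,-0.154,0.06,0,1, -0.071,-0.154,0,0,1, -0.071,-0.154,0,0,1, -0.071,-0.154,0,0,1, 0,0,0,0,1, 0,0,0,0,1, 0,0,0,0,1, 0,0,0,0,1, 0,0,0,0,1, 0,0,0,0,1]'
python3 - <<'E'
from h import *
s=grab_frame("side");t=grab_frame("top")
cv2.imwrite("pics/g10.png",np.hstack([cv2.resize(s[210:360,140:320],(480,400)),cv2.resize(t[160:240,160:224],(320,400))])[:,:,::-1])
E
```

```text
time: 18.75
tool_pos: [0.5416, 0.2036, 0.1637]
tool_rot: [180.0, 0.7, 13.0]
wrist_force: [1.6, 0.0, -0.2]
opening: 1.003
time: 19.75
tool_pos: [0.4713, 0.0505, 0.1768]
tool_rot: [180.0, 0.6, 13.1]
wrist_force: [0.6, 0.1, -1.1]
opening: 1.002
```

View pics/g10.png

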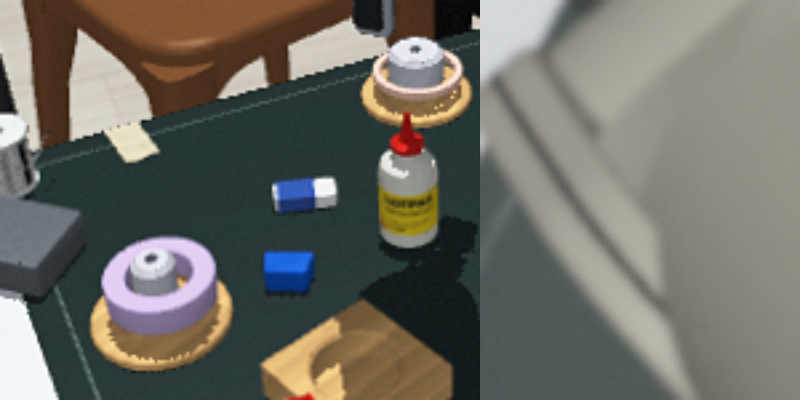

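The tape lies flat on the thin peg's seat at crop (155,285), and the bottle is upright at crop (408,200). The foil is still seated.

```bash
python3 -m creep '[0,0,-0.1,0,1, 0,0,-0.14,0,1, 0,0,-0.12,0,1, 0,0,-0.1,0,1, 0,0,-0.067,0,1, 0,0,0,0,1, 0,0,0,0,1, 0,0,0,0,0.7, 0,0,0,0,0.6, 0,0,0,0,0.5]'
python3 -m creep '[0,0,0,0,0.4, 0,0,0,0,0.3, 0,0,0,0,0, 0,0,0,0,0, 0,0,0.03,0,0, 0,0,0.08,0,0, 0,0,0.1,0,0, 0,0,0.07,0,0, 0,0,0,0,0, 0,0,0,0,0]'
```

```text
time: 20.85
tool_pos: [0.4717, 0.0496, 0.0459]
tool_rot: [179.9, 0.5, 13.0]
wrist_force: [0.3, -0.1, -0.8]
opening: 0.515
time: 21.85
tool_pos: [0.4711, 0.0491, 0.1151]
tool_rot: [179.9, 0.6, 13.0]
wrist_force: [-0.3, -0.2, -1.7]
opening: 0.411
```

```bash
python3 -m creep '[-0.03,0.06,0,0,0, -0.06,0.13,0,0,0, -0.06,0.13,0,0,0, -0.06,0.13,0,0,0, -0.036,0.083,0,0,0, 0,0,0,0,0, 0,0,0,0,0, 0,0,0,0,0, 0,0,0,0,0, 0,0,0,0,0]'
python3 - <<'E'
from h import *
s=grab_frame("side");cv2.imwrite("pics/s11.png",s[:,:,::-1])
cv2.imwrite("pics/g11.png",cv2.resize(s[200:400,200:360],(480,600))[:,:,::-1])
E
```

```text
time: 22.85
tool_pos: [0.41, 0.1819, 0.1149]
tool_rot: [179.9, 0.6, 12.9]
wrist_force: [-0.7, -0.5, -2.0]
opening: 0.416
```

View pics/g11.png

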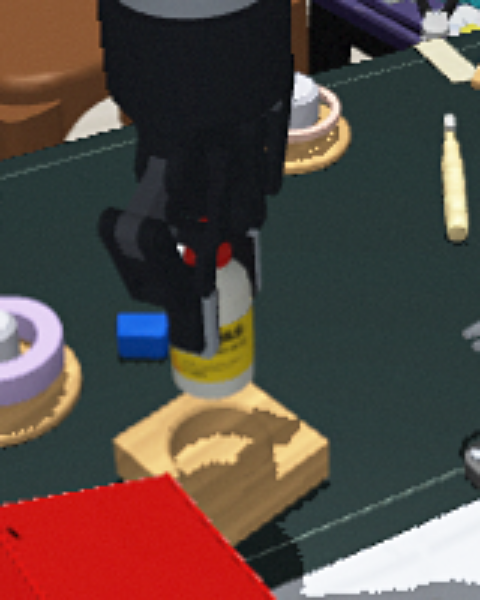

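```bash
cat >> h.py <<'E'
def proj(n,P):
    m=camera_model(n);W=m["world_to_cam"];q=np.float64(P)@W[:3,:3].T+W[:3,3];q=q*[1,-1,-1]
    return cv2.projectPoints(q,np.zeros(3),np.zeros(3),m["camera_matrix"],m["dist_coeffs"])[0][:,0]
E
python3 - <<'E'
from h import *
p=proj("side",[(.41,.182,.070),(.4097,.1823,.026)]); print((p-[200,200])*3)
a=np.linspace(0,6.28,40)
for c,z,r in((( .41,.182),.07,.019),((.4097,.1823),.026,.025)):
    q=(proj("side",np.c_[c[0]+r*np.cos(a),c[1]+r*np.sin(a),0*a+z])-200)*3; print(q.min(0),q.max(0))
E
```

```text
[[219.91683111 372.17952666]
 [223.97871916 439.12720005]]
[179.12612866 344.41943697] [260.58327503 401.24649757]
[172.32291283 402.24276047] [275.42672032 478.21984196]
```

The bottle hangs at crop x 172–254, about 3 mm left of where it should be. The bore is where the calibration puts it. I'll correct by −3 mm in x and −1 mm in y, then lower.

```bash
python3 -m creep '[-0.012,-0.004,0,0,0, 0,0,-0.05,0,0, 0,0,-0.05,0,0, 0,0,-0.05,0,0, 0,0,-0.04,0,0, 0,0,-0.03,0,0, 0,0,-0.016,0,0, 0,0,0,0,0, 0,0,0,0,0, 0,0,0,0,0]'
python3 - <<'E'
from h import *
s=grab_frame("side")
cv2.imwrite("pics/g12.png",cv2.resize(s[240:380,210:330],(480,560))[:,:,::-1])
E
```

```text
time: 23.9
tool_pos: [0.4069, 0.182, 0.0565]
tool_rot: [180.0, 0.6, 13.0]
wrist_force: [-0.5, -0.7, -1.4]
opening: 0.412
```

View pics/g12.png

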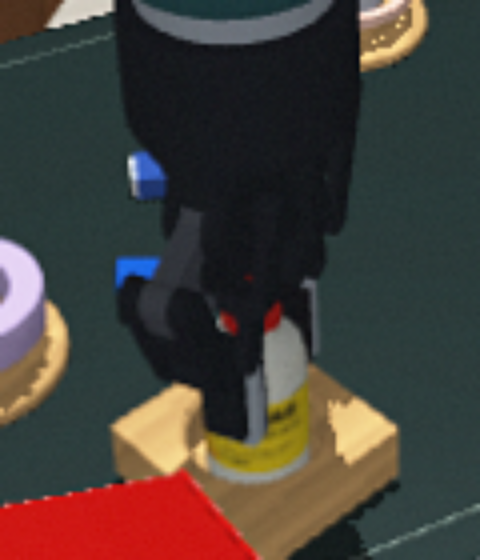

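```bash
python3 -m creep '[0,0,-0.01,0,0, 0,0,0,0,0, 0,0,0,0,0.5, 0,0,0,0,0.6, 0,0,0,0,0.65, 0,0,0,0,0.65, 0,0,0.04,0,0.65, 0,0,0.1,0,0.65, 0,0,0.16,0,0.65, 0,0,0.18,0,0.65]'
python3 -m creep '[0.017,-0.124,0,-0.171,0.7, 0.017,-0.124,0,-0.171,0.7, 0.017,-0.124,0,-0.171,0.7, 0.017,-0.124,0,-0.171,0.7, 0.017,-0.124,0,-0.171,0.7, 0.017,-0.124,0,-0.171,0.7, 0.017,-0.124,0,-0.171,0.7, 0.017,-0.124,0,-0.171,0.7, 0.017,-0.124,0,-0.171,0.7, 0,0,0,0,0.7]'
python3 - <<'E'
from h import *
s=grab_frame("side");t=grab_frame("top")
cv2.imwrite("pics/g13.png",np.hstack([cv2.resize(s[190:390,210:410],(400,400)),cv2.resize(t[200:300,170:270],(400,400))])[:,:,::-1])
E
```

```text
time: 24.95
tool_pos: [0.4055, 0.1815, 0.1749]
tool_rot: [180.0, 0.8, 13.1]
wrist_force: [0.8, -0.2, 0.6]
opening: 0.654
time: 25.95
tool_pos: [0.4449, -0.1015, 0.1741]
tool_rot: [179.9, 0.5, -56.8]
wrist_force: [0.1, 0.4, 0.0]
opening: 0.702
```

View pics/g13.png

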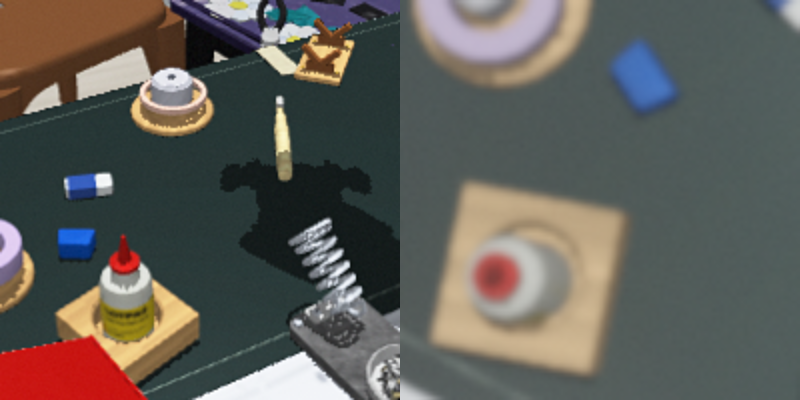

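The bottle stands upright in the bore (side px about 273,335). The cutter lies at side px (350,239)–(353,279). That was picture 16, so from here I check with numbers only.

```bash
python3 - <<'E'
from h import *
print(plane("side",[[350.5,238.5],[353,277]],.007).round(4))
E
python3 -m creep '[0.003,0.024,0,0.01,0.5, 0,0,-0.1,0,0.5, 0,0,-0.14,0,0.5, 0,0,-0.14,0,0.5, 0,0,-0.12,0,0.5, 0,0,-0.07,0,0.5, 0,0,-0.03,0,0.5, 0,0,-0.02,0,0.5, 0,0,0,0,0.5, 0,0,0,0,0.5]'
```

```text
[[ 0.4829 -0.1548  0.007 ]
 [ 0.4128 -0.0469  0.007 ]]
time: 27.05
tool_pos: [0.4487, -0.0914, 0.0219]
tool_rot: [179.8, 0.8, -55.8]
wrist_force: [0.2, -0.0, 0.4]
opening: 0.501
```

```bash
python3 -m creep '[-0.01,-0.018,0,0,0.5, 0,0,-0.02,0,0.5, 0,0,0,0,0.5, 0,0,0,0,0.3, 0,0,0,0,0.2, 0,0,0,0,0.1, 0,0,0,0,0, 0,0,0,0,0, 0,0,0,0,0, 0,0,0,0,0]'
```

```text
time: 28.05
tool_pos: [0.4473, -0.0971, 0.0182]
tool_rot: [179.6, 1.0, -55.8]
wrist_force: [-1.1, 0.1, 5.5]
opening: 0.136
```

```bash
python3 -m creep '[0,0,0.03,0,0, 0,0,0.1,0,0, 0,0,0.13,0,0, 0,0,0.12,0,0, 0.036,-0.155,0,-0.13,0, 0.036,-0.155,0,-0.13,0, 0.036,-0.155,0,-0.13,0, 0.036,-0.155,0,0,0, 0,0,0,0,0, 0,0,0,0,0]'
python3 - <<'E'
from h import *
s=grab_frame("side");t=grab_frame("top")
cv2.imwrite("pics/s17.png",s[:,:,::-1]);cv2.imwrite("pics/t17.png",t[:,:,::-1])
p=sensors.read_state();z=p["tool_pos"][2]-.0182+.007;print(p["tool_pos"],p["tool_rot"],z)
for n,im in(("side",s),("top",t)):
  for c in blobs(im,(18,30,140),(33,255,255),15):
    x,y,w,h=cv2.boundingRect(c)
    if (n=="side" and 300<x<430 and 130<y<230 and w<90) or (n=="top" and 380<x<500 and 170<y<280): print(n,(x,y,w,h),[np.round(a,1) for a in rect(n,c,z)])
a=np.deg2rad(106.7);d=np.array([np.cos(a),np.sin(a),0])
C=np.array([.4837,-.2525,z])
print(proj("side",[C-.06*d,C,C+.063*d,[.4837,-.2525,.038]+.03*d,[.4837,-.2525,.038]-.03*d]))
E
```

```text
time: 29.05
tool_pos: [0.4827, -0.253, 0.1129]
tool_rot: [179.6, 1.0, -73.4]
wrist_force: [-0.2, 0.6, -1.0]
opening: 0.137
[ 0.48286245 -0.25074918  0.11297347] [179.58689983   1.08408429 -73.23550422] 0.10177346746547464
side (380, 215, 5, 8) [array([ 399.9, -116.3]), array([ 5.7, 26.7]), np.float64(20.9)]
side (338, 213, 21, 12) [array([449.7, -80. ]), array([19.9, 42.2]), np.float64(59.6)]
side (364, 208, 14, 11) [array([ 429.2, -119.8]), array([20.2, 32.9]), np.float64(70.9)]
side (324, 190, 10, 5) [array([ 534.4, -146.7]), array([17.8, 17.3]), np.float64(35.7)]
side (422, 189, 21, 11) [array([ 362.8, -260.9]), array([20.2, 40.5]), np.float64(68.3)]
side (412, 173, 9, 4) [array([ 426.1, -324.1]), array([16.4, 15.5]), np.float64(69.9)]
side (368, 172, 12, 23) [array([ 479.5, -238.3]), array([ 11.4, 108.2]), np.float64(16.7)]
top (433, 238, 21, 9) [array([ 457.4, -242.5]), array([11.1, 35.1]), np.float64(19.0)]
top (414, 217, 31, 22) [array([ 481. , -219.4]), array([35.6, 50.6]), np.float64(0.5)]
[[382.01361851 168.40897105]
 [376.54548571 179.65580977]
 [370.16582768 192.76858925]
 [371.23701806 212.9034123 ]
 [376.92041274 200.17115952]]
```

```bash
python3 -m creep '[0.006,-0.02,0,0,0, 0,0,-0.07,0,0, 0,0,-0.07,0,0, 0,0,-0.06,0,0, 0,0,-0.04,0,0, 0,0,-0.03,0,0, 0,0,-0.01,0,0, 0,0,0,0,0, 0,0,0,0,0, 0,0,0,0,0]'
python3 - <<'E'
from h import *
s=grab_frame("side")
cv2.imwrite("pics/s18.png",s[:,:,::-1])
p=sensors.read_state();z=p["tool_pos"][2]-.0182+.007;print(p["tool_pos"],z)
for c in blobs(s,(18,30,140),(33,255,255),15):
    x,y,w,h=cv2.boundingRect(c)
    if 350<x<400 and 180<y<240: print((x,y,w,h),[np.round(a,1) for a in rect("side",c,z)])
E
```

```text
time: 30.15
tool_pos: [0.485, -0.2574, 0.0435]
tool_rot: [179.6, 1.0, -73.3]
wrist_force: [-0.2, 0.3, -1.1]
opening: 0.133
[ 0.48496151 -0.25735539  0.04341599] 0.032215991165287484
(366, 200, 11, 23) [array([ 481.4, -242.9]), array([ 10.8, 101.6]), np.float64(17.0)]
```

```bash
python3 -m creep '[0,0,-0.008,0,0, 0,0,0,0,0, 0,0,0,0,0.15, 0,0,0,0,0.25, 0,0,0,0,0.35, 0,0,0,0,0.4, 0,0,0,0,0.4, 0,0,0,0,0.4, 0,0,0.03,0,0.4, 0,0,0.08,0,0.4]'
python3 -m creep '[0,0,0.16,0,0.4, 0,0,0.18,0,0.4, 0,0,0.18,0,0.4, -0.16,0,0,0,0.4, -0.18,0,0,0,0.4, 0,0,0,0,0.4, 0,0,0,0,0.4, 0,0,0,0,0.4, 0,0,0,0,0.4, 0,0,0,0,0.4]'
python3 - <<'E'
from h import *
s=grab_frame("side");t=grab_frame("top")
cv2.imwrite("pics/s19.png",s[:,:,::-1]);cv2.imwrite("pics/t19.png",t[:,:,::-1])
for n,im in(("side",s),("top",t)):
  for c in blobs(im,(18,30,140),(33,255,255),15)+blobs(im,(18,30,140),(33,62,255),30):
    x,y,w,h=cv2.boundingRect(c)
    if (n=="side" and 340<x<400 and 170<y<240) or (n=="top" and 395<x<490 and 200<y<270): print(n,(x,y,w,h),[np.round(a,1) for a in rect(n,c,.03)])
print(plane("top",[[440,232]],.03),proj("top",[[.4837,-.2525,.03]]))
E
```

```text
time: 31.2
tool_pos: [0.4836, -0.2566, 0.0678]
tool_rot: [179.5, 1.1, -73.3]
wrist_force: [0.7, 0.2, -0.1]
opening: 0.402
time: 32.2
tool_pos: [0.4008, -0.2569, 0.1984]
tool_rot: [179.6, 1.0, -73.3]
wrist_force: [0.2, -0.5, -0.0]
opening: 0.404
side (377, 215, 8, 13) [array([ 451.5, -218.8]), array([11.5, 51.2]), np.float64(16.5)]
side (364, 198, 15, 26) [array([ 490.1, -247.6]), array([ 23.1, 117.6]), np.float64(17.6)]
side (366, 203, 10, 17) [array([ 484.1, -244.7]), array([10.1, 75.4]), np.float64(15.6)]
top (410, 212, 58, 40) [array([ 482.4, -249. ]), array([ 52.2, 107.9]), np.float64(16.5)]
top (410, 212, 58, 31) [array([ 488.5, -246.6]), array([ 28.6, 107.5]), np.float64(22.4)]
[[ 0.48113634 -0.25119543  0.03      ]] [[440.71009622 230.59892391]]
```

```bash
python3 - <<'E'
from h import *
a=np.deg2rad(106.7);d=np.array([np.cos(a),np.sin(a)]);e=np.array([d[1],-d[0]])
C=np.array([.4837,-.2525])
for n in("side","top"):
    im=cv2.imread(f"pics/{n[0]}19.png")[:,:,::-1].copy()
    m=cv2.inRange(cv2.cvtColor(im,cv2.COLOR_RGB2HSV),(18,30,140),(33,255,255)) if n=="side" else cv2.inRange(im.max(2),150,255)
    p=cv2.findNonZero(m)[:,0].astype(float)
    for z in (.025,.03,.035):
        q=(plane(n,p,z)[:,:2]-C)*1000;u=q@d;v=q@e
        for lo,hi in((47,80),(-80,-50)):
            k=(u>lo)&(u<hi)&(abs(v)<18)
            if k.any(): print(n,z,(lo,hi),"n",k.sum(),"ends",u[k].min().round(1),u[k].max().round(1),"mean perp",v[k].mean().round(1))
E
```

```text
side 0.025 (47, 80) n 38 ends 47.3 73.4 mean perp 3.0
side 0.025 (-80, -50) n 11 ends -65.5 -50.4 mean perp 4.3
side 0.03 (47, 80) n 52 ends 47.6 79.8 mean perp 6.4
side 0.03 (-80, -50) n 4 ends -56.0 -50.5 mean perp 2.7
side 0.035 (47, 80) n 57 ends 47.3 78.4 mean perp 6.4
top 0.025 (47, 80) n 45 ends 47.0 56.9 mean perp 1.0
top 0.025 (-80, -50) n 151 ends -79.9 -50.3 mean perp 7.0
top 0.03 (47, 80) n 53 ends 47.0 57.7 mean perp 1.1
top 0.03 (-80, -50) n 159 ends -79.9 -50.2 mean perp 7.3
top 0.035 (47, 80) n 61 ends 47.1 58.5 mean perp 0.5
top 0.035 (-80, -50) n 173 ends -79.9 -50.1 mean perp 6.8
```

```bash
python3 - <<'E'
from h import *
from plant import job
im=cv2.imread("pics/s19.png")[:,:,::-1].copy()
for nm,lo,hi in(("tape",(120,18,100),(155,120,255)),("noz",(0,150,90),(6,255,255))):
    for c in blobs(im,lo,hi,20):
        x,y,w,h=cv2.boundingRect(c)
        if w<60 and 150<x<320 and 240<y<360: print(nm,(x,y,w,h))
print(proj("side",[(.5415,.2025,.038),(.4075,.182,.09)]))
print(job.close_job())
E
```

```text
tape (178, 299, 43, 36)
noz (265, 307, 15, 20)
[[199.82058788 312.1707751 ]
 [274.09206278 314.13269223]]
the job is handed in; nothing more can be done
None
```

All four items were put in their holders in the order asked, and the job was handed in at about 32 s of the 96 s allowed.

- **Foil roll:** it lies flat on the thick peg's seat, seen in both cameras after release.
- **Tape roll:** the first grasp failed. The jaws shut too high and rode up onto the roll, with about 20 N at the wrist, and pushed it about 8 mm along the table. I measured it again, grasped lower and seated it flat on the thin peg. The last numeric check found it at the expected spot.
- **Flux bottle:** it hung about 3 mm off in the grip, so I corrected that before lowering it. It stands upright in the bore, and its nozzle was still where expected at the last check.
- **Cutter:** it lies across both forks and is released. The top view puts its line about 1 mm off the rest's axis and its barrel end about 5 mm short of centred.

**Less certain:** I had used all 16 picture views before placing the cutter, so that placing was checked only by numbers. The side camera disagreed with the top one there, showing up to about 6 mm sideways at the barrel end and a different end position. The colour mask picked up wood there, so I took the top view as the better one. The wrist force was close to zero once the cutter was released, and the arm was left well clear.

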